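# Load a dish stack into the incubator carrier and clamp it with the hold-down plate

### The arm

A 6-joint arm with a two-finger parallel gripper is mounted at the origin on the work surface. World frame = base frame: x ahead of the robot, y to its left, z up, the work surface at z = 0. Lengths are in m, angles in rad, forces in N, time in s.
With the tool pointing down it reaches from about 0.325 to 0.85 m from the base axis. Payload 15.5 kg.
Tool frame: the origin (TCP) lies on the centre line of the jaws, within the pads' length; the fingertips stand 19 mm ahead of it and the grasp point (between the pads) is the TCP; z points along the fingers, y is the direction in which the jaws open and shut (so a half turn about z gives the same grasp; the last joint's range is limited). The gripper opens to 91 mm and grips with 3 to 60 N. Pads are 32 mm wide; open, the fingers measure 118 mm over their backs; the gripper's body (76 mm by 178 mm) begins 60 mm behind the grasp point.
Start: joints at [-1.385, 0.494, 1.345, -0, 1.302, -0.096], TCP at [0.174, -0.6, 0.233] pointing down, gripper open.
Joint ranges: [-2.91, 2.91], [-0.82, 2.16], [0.22, 2.67], [-1.22, 4.37], [0.12, 2.79], [-3.08, 3.08]. Speed limits (rad/s): [1.89, 1.89, 2.57, 3.01, 3.01, 3.01].

### API

Orientations are given as a 3x3 rotation matrix whose columns are the frame's x, y, z axes.
In Python, from station import * gives the robot as it stands.
- The arm moves only by the shell command python3 -m crank 'ROWS' [OPENING]. ROWS is JSON, a list of rows, each a list of 2 entries, a list of its own where there are three numbers: the shift along the world's x, y, z in mm, then the turn, a rotation vector about the world's x, y, z in rad. In form: [[[dx, dy, dz], [wx, wy, wz]], ...]. A call has 1 to 20 rows; each row is the pose to reach, as a shift and turn from the pose measured when the call began; what a row does not reach only later rows make up. A row lasts 1/12 s, in which the tool goes at most 41.7 mm and 7.16 degrees, less where a joint would pass 70% of its speed; a pose out of reach is approached as far as the arm can. A call with a gripper value outside its range is refused whole. OPENING is the opening, from 0 (shut) to 1 (fully open), set as the call begins (- or left out, the last holds). The fingers move at their own pace and stop on an object; the grip force is fixed at half the most. Time passes only in rows, so rows that repeat a pose let the fingers close. It gives the time, the measured TCP pose, the force and the opening at its end, in the units of the state.
- get_state(): the state, without advancing time (a new reading comes with each control period).
- snapshot(name): name is "scene" or "top"; returns the picture (400x640x3 uint8, red, green, blue); there is no depth.
- camera_info(name): a dict with "fovy" (degrees; the focal length in pixels is half the picture's height over the tangent of half this angle, whatever the lens; pixels are square), "cx", "cy" (the principal point, pixels), "R" (3x3) and "t" (3): a world point X has camera coordinates R X + t. Camera axes: x right, y down, z forward; pixel columns grow to the right and rows downward; lengths in m; the calibration is good to about 2 mm. A picture is of the moment at which its call begins. camera_info takes no time and is no camera call.
- job_done(): hands the job in, once; it reports no verdict.
The state is a dict: "time_s": time; "joint_positions": joint angles; "dq": joint speeds; "effort": joint torques, N m; "tcp_pos": TCP position; "tcp_rot": TCP orientation; "force": force on the tool from outside, world axes, zero at the start; "torque": the same for the moment, N m; "gripper_width": opening from 0.0 (shut) to 1.0 (fully open).
Only numpy, scipy, OpenCV 4.12 (cv2) and the standard library are available. Lean on these libraries where they do the work, as an engineer would, in place of code of your own. Each camera call takes 0.05 s, during which the arm holds its last target.

### The job

Get the red culture dishes ready for the incubator: slide the red stack along the bench, without lifting or tipping it, through the open mouth of the carrier until it is fully home against the stop. Then thread the drilled hold-down plate over the carrier's tall rod and lower it, square and gently (no free fall down the rod, no squashing), until its disc lies flat and centred on top of the red stack, and let go. Leave the other dishes and everything else on the bench where they stand.

Things in the scene. Friction and masses are not known exactly. Their poses are not given: they have to be found in the camera images.
- nest (a point): Centre of the nest of the carrier, an aluminium fixture bolted to the bench; at bench height (the nest's floor is the bench). +x points from the open mouth (-x side) to the flat stop face 45.5 mm beyond this point, so a 90 mm stack is home when its centre is here. The block behind the stop is 60 mm long, 111 mm wide, 20 mm high and carries the rod.
- mouth (a point): Middle of the carrier's mouth, 49 mm before the nest centre (its -x side), at bench height; axes as the nest's. Two parallel rails, 95 mm apart inside, 14 mm high, 8 mm thick, run from the stop to 29 mm beyond the mouth; from there to the mouth they flare outwards at 26 degrees (outer corners 69 mm either side of the axis).
- rod_tip (a point): Top of the carrier's vertical steel rod, 190 mm above the bench; rod 10 mm in diameter, its last 14 mm tapering to a blunt point 4 mm wide. It stands 85 mm from the nest centre along the nest's +x. Axes as the nest's.
- red_stack_center (a point): Centre (16 mm up) of the red stack: two clear culture dishes with dark red agar taped together as one disc, 90 mm in diameter, 32 mm high, about 120 g. Loose on the bench, too wide to grip; it slides easily.
- plate_grip (a point): Centre of the hold-down plate's upright blue grip fin: 50 mm long along the plate's x, 12 mm thick along y, from 6 to 50 mm above the underside; this point is 28 mm above the underside. The fin stands on the centre of a disc 80 mm across, 6 mm thick. About 250 g, lying flat on the bench at the start, z up.
- plate_hub (a point): The hub is joined to the disc by an arm 26 mm wide, 6 mm thick. This is the centre of its through bore, at the level of the plate's underside, 85 mm from the fin along the plate's +x. Hub 34 x 34 mm, 26 mm high (underside of the plate up), bore 13 mm. Axes as the plate's.
- amber_stack_center (a point): Centre of the amber dish stack. Same size as the red stack (90 mm across, 32 mm high); origin at its centre, 16 mm up. Bystander, loose.
- green_stack_center (a point): Centre of the green dish stack. Same size as the red stack (90 mm across, 32 mm high); origin at its centre, 16 mm up. Bystander, loose.
- bottle: Amber glass bottle with blue cap, 56 mm across, 130 mm high; origin at the centre of its underside. Bystander, loose.
- jar: White plastic jar with red cap, 52 mm across, 85 mm high; origin at the centre of its underside. Bystander, loose.
- tube_rack: Orange rack of capped tubes, 60 mm (x) by 160 mm (y), 82 mm high over the caps; origin at the centre of its underside. Bystander, loose.
- beaker: Empty glass beaker, 70 mm across, 80 mm high; origin at the centre of its underside. Bystander, loose.
- marker: White marker pen with black cap lying on the bench, 135 mm long along its x (from -60 to +75 mm), 15 mm thick. Bystander, loose.
Not all that is in view belongs to the job. There is more than one size of the part that bears plate_grip; the job needs the larger. What is shaped like the part that bears red_stack_center but pink is not meant.

How it is judged:
On the way, in this order (a step that is already met when the one before it is completed fails the run):
1. the red stack has been slid home in the nest (horizontal distance between red_stack_center and nest below 0.008 m), for 0.2 s.
2. the plate is threaded on the rod and square to it (horizontal distance between red_stack_center and nest below 0.008 m and horizontal distance between plate_hub and rod_tip below 0.005 m and height (world z) of plate_hub between 0.05 and 0.165 m and angle between plate_hub's own z axis and vertical below 0.12 rad), for 0.1 s.
At the end, for the whole second after the job is handed in: The red stack stands flat in the nest, its centre within 8 mm of the nest centre; the plate is on the rod (bore within 5 mm of the rod axis), its underside resting on the stack at 32 mm (within 5 mm), level within 0.06 rad, its disc centred on the stack within 12 mm; all stays so for a second (horizontal distance between red_stack_center and nest below 0.008 m and horizontal distance between plate_hub and rod_tip below 0.005 m and height (world z) of plate_hub between 0.027 and 0.037 m and height (world z) of plate_grip between 0.055 and 0.065 m and angle between each of plate_hub, red_stack_center's own z axis and vertical below 0.06 rad and horizontal distance between plate_grip and red_stack_center below 0.012 m); the robot touches nothing.
It fails at once if the plate falls freely down the rod (faster than 0.4 m/s while threaded) (horizontal distance between plate_hub and rod_tip below 0.006 m and height (world z) of plate_hub below 0.18 m and linear speed of plate above 0.4 m/s).
It fails at once if the red stack is squashed under the plate (over 40 N) (contact force between plate and red_stack above 40 N).
It fails at once if the red stack is lifted off the bench (10 mm) or tipped (height (world z) of red_stack_center above 0.026 m or angle between red_stack_center's own z axis and vertical above 0.25 rad).
It fails at once if another dish stack or thing on the bench is disturbed (moved more than 20 mm) (distance of any of amber_stack_center, green_stack_center, bottle, jar, tube_rack, beaker, marker from where it was at the start of the episode above 0.02 m).
It also fails if it takes over 72 s, if anything falls off the work surface, if the arm or the gripper's body presses on something with over 40 N, if the wrist force passes 120 N, or if a joint passes its speed limit or range.

## Working session

There is one attempt and no reset: what is moved stays moved. The work goes in short steps, Python scripts to look and compute and a shell command to move; the robot and the scene stay as the last step left them, time stands still between calls to the robot, and variables do not carry over. Pictures are saved under pics/ and viewed, and the job is handed in when it is done.

```bash
mkdir -p pics
python3 - <<'E'
from station import *
import cv2
for n in("scene","top"):
    cv2.imwrite(f"pics/{n}0.png",snapshot(n)[:,:,::-1])
    print(n,camera_info(n))
s=get_state();print(s)
E
```

```text
scene {'fovy': 43.851311033054884, 'cx': 312.0793809659164, 'cy': 200.43833723124496, 'R': array([[ 1.44179791e-01,  9.89551288e-01, -6.61150816e-04],
       [ 6.67949986e-01, -9.78146912e-02, -7.37750027e-01],
       [-7.30106159e-01,  1.05927029e-01, -6.75073671e-01]]), 't': array([-0.01324065, -0.26959292,  1.86194553])}
top {'fovy': 51.24603469342539, 'cx': 320.04466929247303, 'cy': 198.48120592334138, 'R': array([[ 0.02428405, -0.99966046, -0.00944729],
       [-0.99515147, -0.02327142, -0.09556143],
       [ 0.09530913,  0.0117221 , -0.9953787 ]]), 't': array([-0.04770551,  0.55205155,  1.2873458 ])}
{'time_s': 0.1, 'joint_positions': array([-1.38452409e+00,  4.94135323e-01,  1.34605985e+00, -3.15267996e-06,
        1.30248637e+00, -9.54573472e-02]), 'dq': array([-8.05093946e-04, -1.42317833e-03, -7.06564054e-04, -7.33469555e-05,
        8.26592189e-04, -2.11721405e-04]), 'effort': array([ 5.03204457e-03, -8.80239201e+01, -3.82542050e+01,  7.12027587e-02,
        4.82655375e-02, -2.60283178e-05]), 'tcp_pos': array([ 0.17373033, -0.60004271,  0.23239216]), 'tcp_rot': array([[ 9.60575798e-01,  2.78018155e-01, -2.04645824e-04],
       [ 2.78018212e-01, -9.60575208e-01,  1.06948794e-03],
       [ 1.00759360e-04, -1.08421950e-03, -9.99999407e-01]]), 'force': array([0.23356114, 0.17766606, 0.19515301]), 'torque': array([ 0.11893679,  0.00665254, -0.00927571]), 'gripper_width': 1.0005617274276275}
```

View pics/scene0.png

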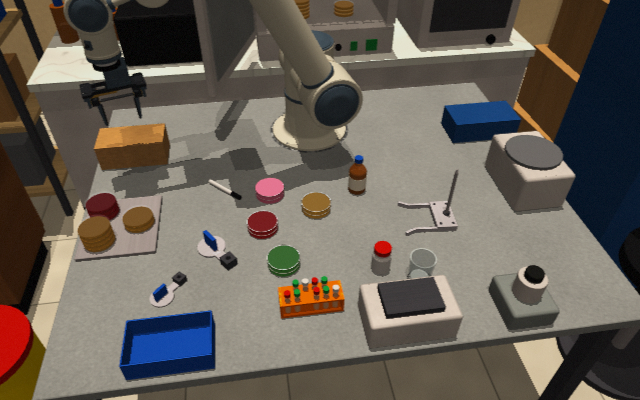

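View pics/top0.png

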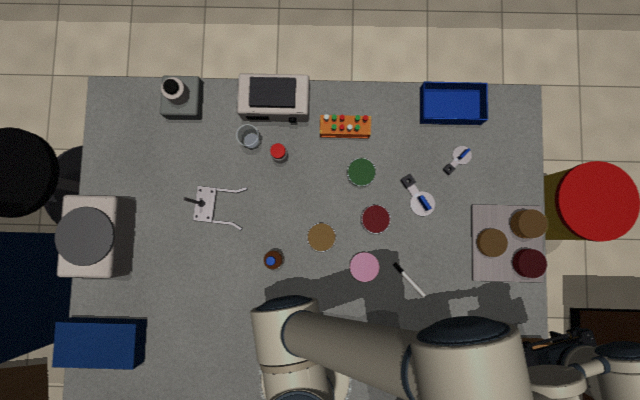

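Run:
```python
import cv2,numpy as np
t=cv2.imread("pics/top0.png");s=cv2.imread("pics/scene0.png")
def crop(im,x,y,w,h,k): return cv2.resize(im[y:y+h,x:x+w],None,fx=k,fy=k,interpolation=cv2.INTER_CUBIC)
a=crop(t,340,140,150,112,5);cv2.imwrite("pics/c1.png",a)
cv2.imwrite("pics/c2.png",crop(t,175,170,90,70,8))
cv2.imwrite("pics/c3.png",crop(s,140,170,190,140,4))
cv2.imwrite("pics/c4.png",crop(s,385,160,90,80,7))
```

```text
(no output)
```

View pics/c1.png

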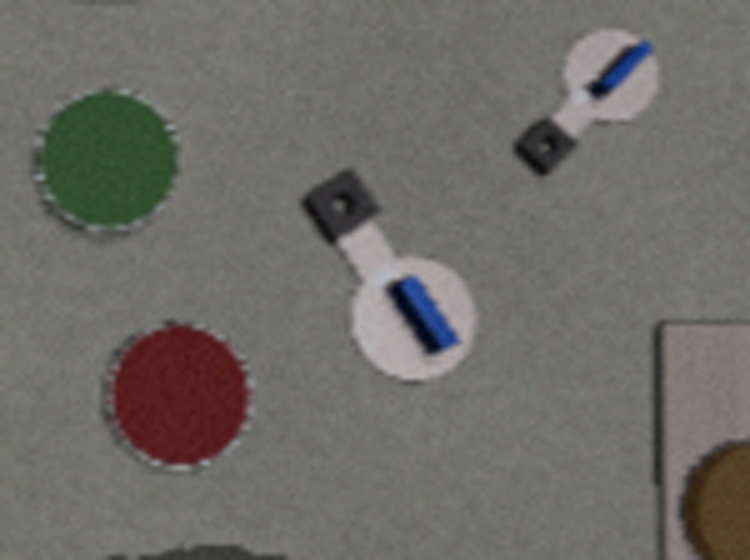

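View pics/c2.png

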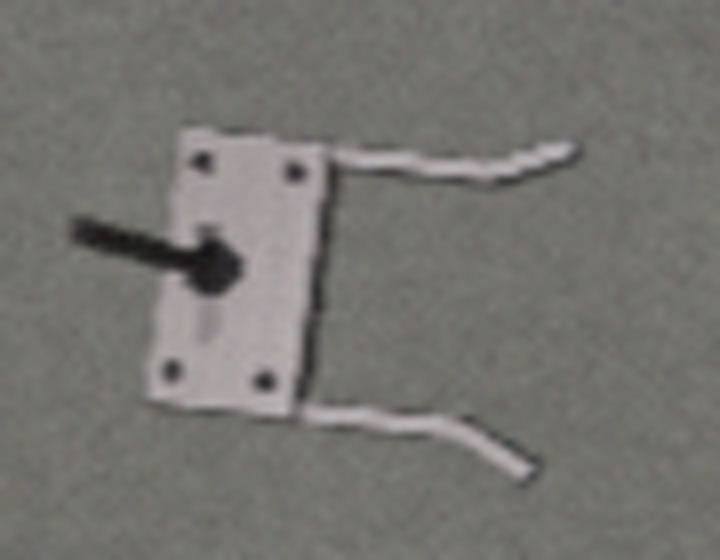

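View pics/c3.png

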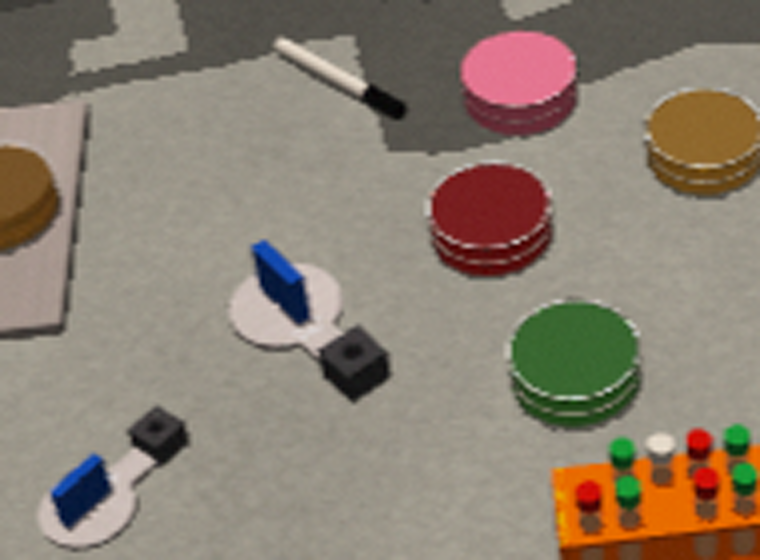

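View pics/c4.png

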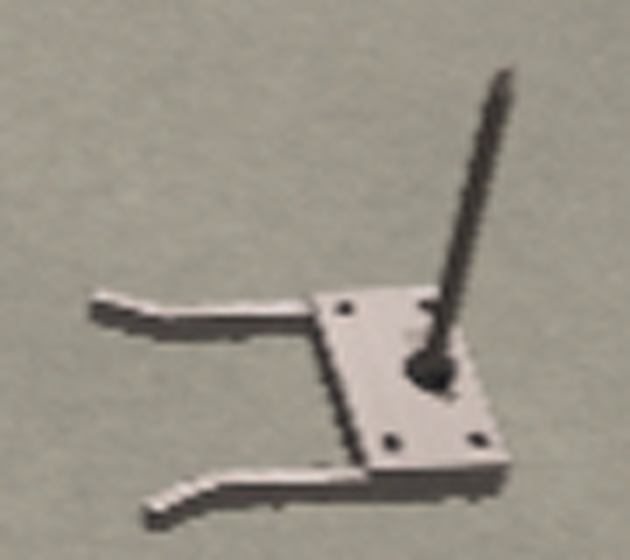

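```bash
cat > h.py <<'E'
import numpy as np,cv2
from station import *
from scipy.optimize import least_squares
C={n:camera_info(n) for n in("scene","top")}
def proj(n,X):
    c=C[n];f=200/np.tan(np.radians(c["fovy"]/2));p=np.atleast_2d(X)@c["R"].T+c["t"]
    return np.c_[c["cx"]+f*p[:,0]/p[:,2],c["cy"]+f*p[:,1]/p[:,2]]
def back(n,uv,z):
    c=C[n];f=200/np.tan(np.radians(c["fovy"]/2))
    d=c["R"].T@np.array([(uv[0]-c["cx"])/f,(uv[1]-c["cy"])/f,1]);o=-c["R"].T@c["t"]
    return o+d*(z-o[2])/d[2]
def un(p,k,ox,oy): return [(p[0]+.5)/k-.5+ox,(p[1]+.5)/k-.5+oy]
def fit(obs,x0,full=False):
    "obs: (cam, uv, local xyz m); x0 = x,y,yaw"
    def r(q):
        R=np.array([[np.cos(q[2]),-np.sin(q[2]),0],[np.sin(q[2]),np.cos(q[2]),0],[0,0,1]])
        return np.concatenate([(proj(n,R@np.array(l)+[q[0],q[1],0])[0]-uv) for n,uv,l in obs])
    s=least_squares(r,x0,loss="soft_l1");return s.x,s.fun.reshape(-1,2) if False else r(s.x).reshape(-1,2)
E
cat > m1.py <<'E'
from h import *
np.set_printoptions(precision=4,suppress=True)
T=lambda p:un(p,8,175,170)
S=lambda p:un(p,7,385,160)
o=[("top",T((183,130)),(.1055,-.0555,.02)),("top",T((328,143)),(.0455,-.0555,.02)),("top",T((297,415)),(.0455,.0555,.02)),("top",T((150,402)),(.1055,.0555,.02)),
("top",T((76,230)),(.085,0,.19)),("top",T((572,143)),(-.049,-.069,.014)),("top",T((527,478)),(-.049,.069,.014)),
("scene",S((313,297)),(.0455,.0555,.02)),("scene",S((437,290)),(.1055,.0555,.02)),("scene",S((509,463)),(.1055,-.0555,.02)),("scene",S((368,470)),(.0455,-.0555,.02)),
("scene",S((503,70)),(.085,0,.19)),("scene",S((97,290)),(-.049,.069,.014)),("scene",S((147,510)),(-.049,-.069,.014))]
for k in ("top","scene",None):
    q,r=fit([a for a in o if k in(None,a[0])],[.5,.3,1.5]);print(k,q)
print(r)
def hsv(n): return cv2.cvtColor(cv2.imread(f"pics/{n}0.png"),cv2.COLOR_BGR2HSV)
# red stack top by colour
for n,(u,v) in(("top",(376,219)),("scene",(263,221))):
    H=hsv(n);m=((H[...,0]<8)|(H[...,0]>172))&(H[...,1]>120);m=m.astype(np.uint8)
    k,l,st,ce=cv2.connectedComponentsWithStats(m);i=l[v,u];print(n,st[i],ce[i],back(n,ce[i],.032 if n=="top" else .030))
E
python3 m1.py
```

```text
top [0.5222 0.2562 1.4878]
scene [0.5256 0.2576 1.4705]
None [0.5236 0.2572 1.4827]
[[-0.1536 -0.9889]
 [ 0.3523 -0.5382]
 [-0.5405  0.1631]
 [-0.9395 -0.3357]
 [-0.8597 -0.7562]
 [ 0.1624 -1.2181]
 [ 0.1703 -0.0496]
 [-1.09   -1.2158]
 [ 0.3534 -0.966 ]
 [-0.1982 -0.1889]
 [-0.2734 -0.353 ]
 [-0.0282 -0.9379]
 [-1.5528 -0.5445]
 [-0.0428  0.018 ]]
top [363 205  26  28 556] [375.4694 218.5773] [ 0.4936 -0.2089  0.032 ]
scene [248 211  29  28 614] [262.0782 224.0814] [ 0.5094 -0.208   0.03  ]
```

```bash
cat > m2.py <<'E'
from h import *
np.set_printoptions(precision=4,suppress=True)
T=lambda p:un(p,5,340,140)
S=lambda p:un(p,4,140,170)
o=[("top",T((342,204)),(.085,0,.026)),("top",T((415,319)),(0,0,.006)),("top",T((405,283)),(.025,0,.05)),("top",T((448,343)),(-.025,0,.05)),
("top",T((348,169)),(.102,-.017,.026)),("top",T((302,204)),(.102,.017,.026)),("top",T((380,208)),(.068,-.017,.026)),
("scene",S((353,350)),(.085,0,.026)),("scene",S((263,244)),(-.025,0,.05)),("scene",S((302,289)),(.025,0,.05)),("scene",S((286,305)),(0,0,.006))]
for k in ("top","scene",None):
    q,r=fit([a for a in o if k in(None,a[0])],[.5,-.3,.5]);print(k,q,q[:2]+.085*np.array([np.cos(q[2]),np.sin(q[2])]))
print(r)
for n,u,z in(("pink",(364,267),.032),("amber",(321,236.5),.032),("green",(361,172),.032),("bottlecap",(270,261),.13),("jarcap",(279,151),.085),("beakertop",(248,130),.08),("rackL",(319,117),.06),("rackR",(371,138),.03),("marker cap",(397,265),.008),("marker end",(426,296),.008)):
    print(n,back("top",u,z))
E
python3 m2.py
python3 - <<'E'
import cv2
t=cv2.imread("pics/top0.png")
cv2.imwrite("pics/c5.png",cv2.resize(t[110:290,220:440],None,fx=3.3,fy=3.3,interpolation=cv2.INTER_CUBIC))
E
```

```text
top [ 0.547  -0.36    0.6265] [ 0.6159 -0.3101]
scene [ 0.5526 -0.3559  0.5857] [ 0.6234 -0.3089]
None [ 0.5481 -0.3583  0.6104] [ 0.6178 -0.3096]
[[-0.3795 -0.2956]
 [-1.0092 -0.4238]
 [-0.3353 -1.1493]
 [ 0.3812  0.3025]
 [-0.2215 -0.6829]
 [ 0.1164 -1.7789]
 [-0.4677  0.3892]
 [ 0.0141 -0.3865]
 [-1.6071 -1.008 ]
 [-1.1028 -2.8226]
 [-0.1095 -0.9336]]
pink [ 0.3434 -0.1753  0.032 ]
amber [ 0.4338 -0.0405  0.032 ]
green [ 0.6393 -0.1616  0.032 ]
bottlecap [0.36   0.1031 0.13  ]
jarcap [0.6897 0.0932 0.085 ]
beakertop [0.7541 0.1914 0.08  ]
rackL [ 0.8056 -0.0254  0.06  ]
rackR [ 0.7497 -0.192   0.03  ]
marker cap [ 0.3506 -0.281   0.008 ]
marker end [ 0.2573 -0.3719  0.008 ]
```

View pics/c5.png

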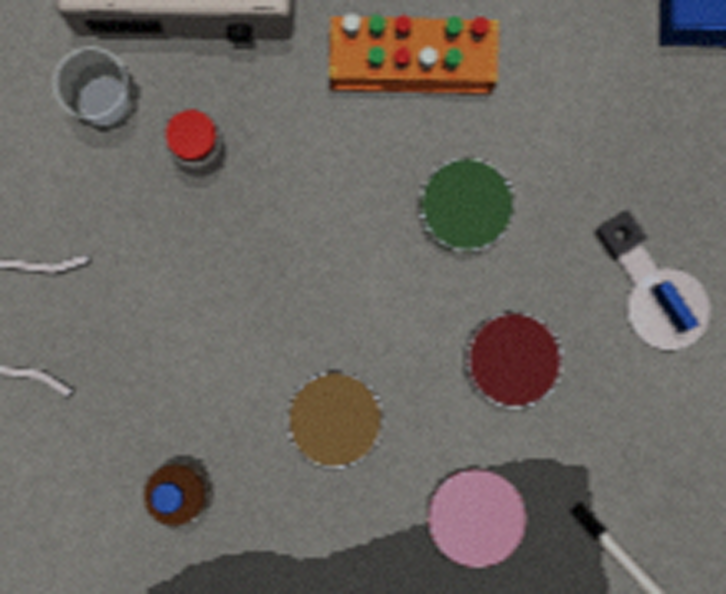

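Candidates in the top view:
- **Red stack:** bench disc at (376,219), against the pink one at (364,267) and the dark red one on the tray at (530,263). The loose dark red one on the bench at (376,219) fits.
- **Plate:** (422,204), against the smaller one at (461,156). The larger disc and hub at (422,204) fit; the crop shows about 124 px against 95 px across.

I'll start with the push. The fingers will be partly open and straddle the back of the stack as a cradle.

```bash
python3 -m crank '[[[40,40,0],[0,0,0.1]],[[80,80,0],[0,0,0.22]],[[120,120,0],[0,0,0.34]],[[160,160,0],[0,0,0.46]],[[200,200,0],[0,0,0.58]],[[240,240,0],[0,0,0.7]],[[270,280,0],[0,0,0.82]],[[300,310,-30],[0,0,0.94]],[[313,325,-60],[0,0,1.06]],[[313,325,-100],[0,0,1.2]],[[313,325,-110],[0,0,1.2]],[[313,325,-110],[0,0,1.2]],[[313,325,-110],[0,0,1.2]],[[313,325,-110],[0,0,1.2]],[[313,325,-110],[0,0,1.2]],[[313,325,-110],[0,0,1.2]]]' 0.6
python3 - <<'E'
from station import *
import cv2,numpy as np
np.set_printoptions(precision=4,suppress=True)
a=snapshot("top")[:,:,::-1];b=snapshot("scene")[:,:,::-1]
cv2.imwrite("pics/a1.png",np.vstack([cv2.resize(a[120:320,270:470],None,fx=2,fy=2),]));cv2.imwrite("pics/a2.png",cv2.resize(b[100:300,140:340],None,fx=3,fy=3))
s=get_state();print(s["tcp_pos"],s["tcp_rot"],s["gripper_width"])
E
```

```text
time_s: 1.43
tcp_pos: [0.4867, -0.276, 0.1233]
tcp_rot: [[0.09, 0.996, 0.0], [0.996, -0.09, -0.001], [-0.001, 0.0, -1.0]]
force: [-0.6, 0.3, 0.7]
gripper_width: 0.599
[ 0.4867 -0.2761  0.1234] [[ 0.0901  0.9959  0.0003]
 [ 0.9959 -0.0901 -0.0009]
 [-0.0009  0.0004 -1.    ]] 0.6011038425107545
```

View pics/a2.png

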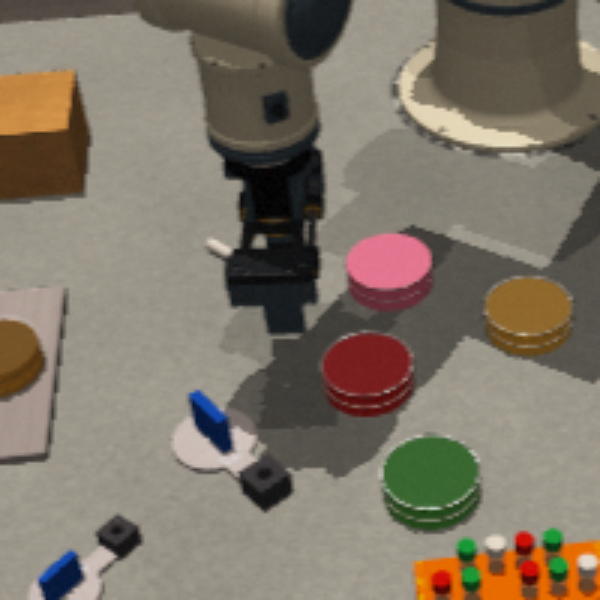

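Run:
```python
from h import *
np.set_printoptions(precision=2,suppress=True)
R=np.array([[.0901,.9959,0],[.9959,-.0901,0],[0,0,-1]]);t=np.array([.4867,-.2761,.1234])
print((proj("scene",[t+R@np.array(p) for p in [(16,27.3,19),(-16,27.3,19),(16,41,19),(-16,41,19)]] if 0 else [t+R@np.array(p)/1000 for p in [(16,27.3,19),(-16,27.3,19),(16,41,19),(-16,41,19)]])-[140,100])*3)
```

```text
[[302.55 326.34]
 [268.   327.64]
 [301.79 336.51]
 [266.98 337.84]]
```

```bash
python3 -m crank '[[[0,0,-30],[0,0,0]],[[0,0,-60],[0,0,0]],[[0,0,-85],[0,0,0]],[[0,0,-96],[0,0,0]],[[0,0,-97],[0,0,0]],[[0,0,-97],[0,0,0]]]'
cat > look.py <<'E'
from h import *
import sys
n=sys.argv[1];np.set_printoptions(precision=4,suppress=True)
x,y,w,h,k=map(int,sys.argv[3:8])
im=snapshot(sys.argv[2])[:,:,::-1];cv2.imwrite(f"pics/{n}_full.png",im)
cv2.imwrite(f"pics/{n}.png",cv2.resize(im[y:y+h,x:x+w],None,fx=k,fy=k,interpolation=cv2.INTER_CUBIC))
s=get_state();print(s["time_s"],s["tcp_pos"],s["force"],s["gripper_width"])
E
python3 look.py b1 scene 190 150 140 120 5
```

```text
time_s: 2.03
tcp_pos: [0.4867, -0.2765, 0.0269]
tcp_rot: [[0.091, 0.996, 0.0], [0.996, -0.091, -0.001], [-0.001, 0.0, -1.0]]
force: [-0.1, -1.6, -0.1]
gripper_width: 0.602
2.0833 [ 0.4872 -0.2767  0.0276] [-0.1052  0.3764  0.1515] 0.6000558297230457
```

View pics/b1.png

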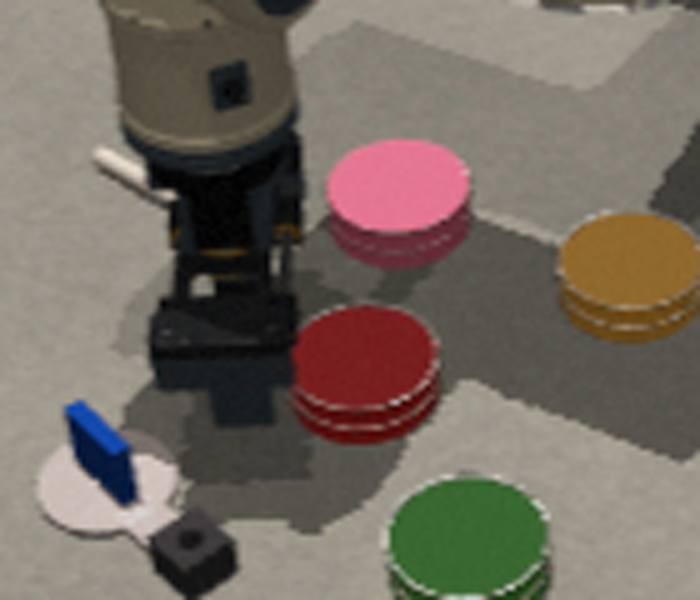

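```bash
python3 -m crank '[[[1,8,0],[0,0,0]],[[1,16,0],[0,0,0]],[[4,24,0],[0,0,0]],[[8,33,0],[0,0,0]],[[12,42,0],[0,0,0]],[[16,51,0],[0,0,0]],[[20,60,0],[0,0,0]],[[24,69,0],[0,0,0]],[[29,78,0],[0,0,0]],[[33,87,0],[0,0,0]],[[37,96,0],[0,0,0]],[[41,105,0],[0,0,0]],[[45,114,0],[0,0,0]],[[49,123,0],[0,0,0]],[[53,131,0],[0,0,0]],[[54,135,0],[0,0,0]]]'
python3 look.py b2 scene 190 150 140 120 5; python3 look.py b3 top 270 120 160 120 5
```

```text
time_s: 3.42
tcp_pos: [0.5418, -0.1405, 0.0276]
tcp_rot: [[0.09, 0.996, 0.002], [0.996, -0.09, -0.002], [-0.001, 0.002, -1.0]]
force: [-0.5, -0.1, 0.8]
gripper_width: 0.602
3.4667 [ 0.5416 -0.1403  0.0275] [0.0104 0.9248 0.448 ] 0.6017539806861542
3.5167 [ 0.5413 -0.1409  0.0275] [-0.1714 -0.2925  0.9517] 0.6012435466489717
```

View pics/b2.png

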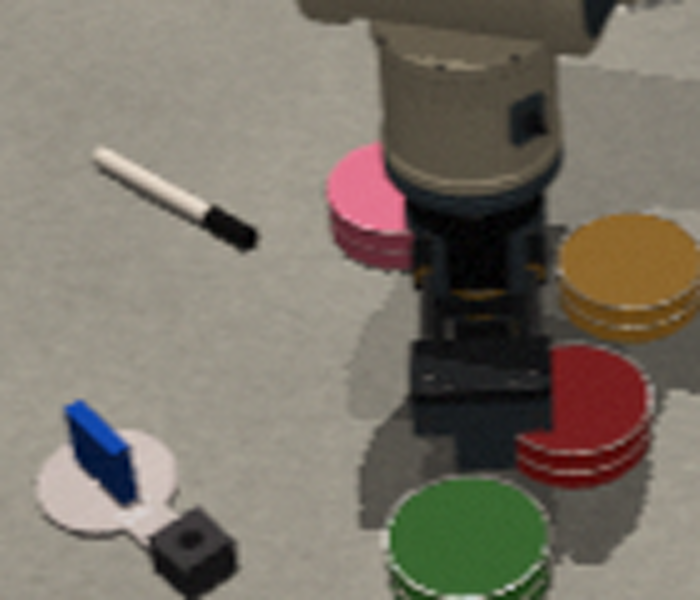

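View pics/b3.png

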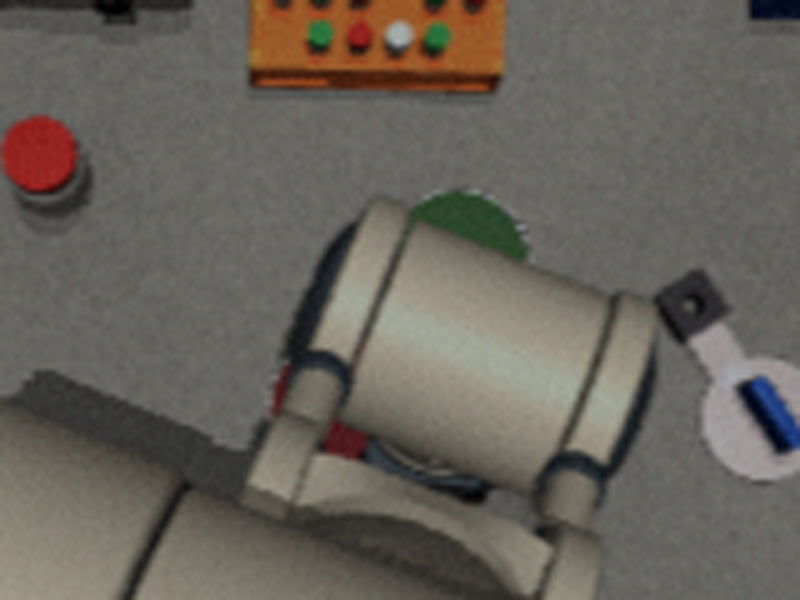

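```bash
python3 -m crank '[[[-1,10,0],[0,0,0]],[[-2,20,0],[0,0,0]],[[-3,30,0],[0,0,0]],[[-4,40,0],[0,0,0]],[[-5,50,0],[0,0,0]],[[-6,60,0],[0,0,0]],[[-7,70,0],[0,0,0]],[[-8,80,0],[0,0,0]],[[-9,90,0],[0,0,0]],[[-11,100,0],[0,0,0]],[[-13,110,0],[0,0,0]],[[-16,120,0],[0,0,0]],[[-18,130,0],[0,0,0]],[[-21,140,0],[0,0,0]],[[-23,150,0],[0,0,0]],[[-26,160,0],[0,0,0]],[[-28,170,0],[0,0,0]],[[-31,180,0],[0,0,0]],[[-33,190,0],[0,0,0]],[[-34,196,0],[0,0,0]]]'
python3 look.py b4 scene 280 130 190 130 4; python3 look.py b5 top 180 120 160 120 5
```

```text
time_s: 5.18
tcp_pos: [0.5069, 0.0564, 0.0275]
tcp_rot: [[0.089, 0.996, 0.001], [0.996, -0.089, -0.001], [-0.001, 0.001, -1.0]]
force: [0.6, -0.8, 0.4]
gripper_width: 0.605
5.2333 [0.5068 0.0568 0.0275] [-1.5016  1.1008 -0.2838] 0.5977782780069916
5.2833 [0.5071 0.0561 0.0275] [0.244  0.6233 0.1629] 0.6024741139726619
```

View pics/b4.png

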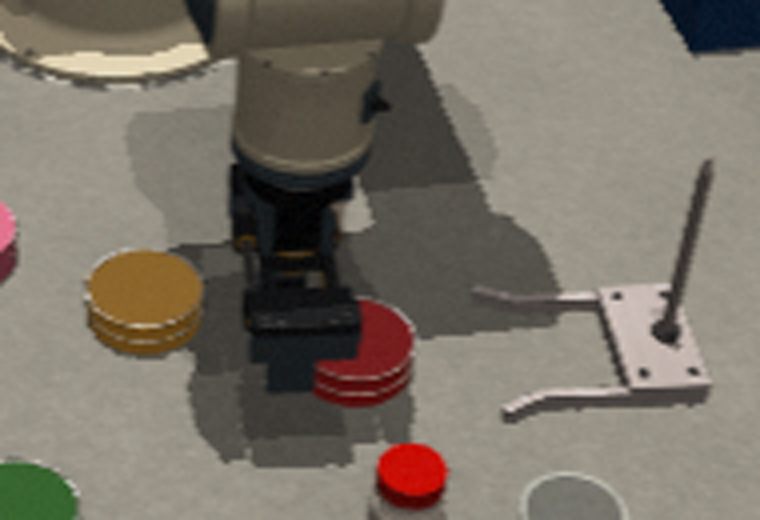

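View pics/b5.png

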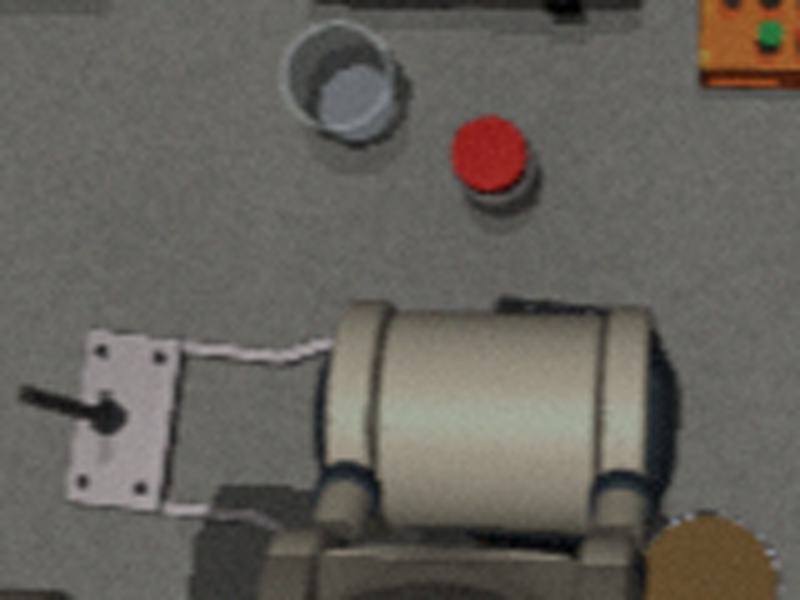

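```bash
python3 -m crank '[[[1,10,0],[0,0,0]],[[2,20,0],[0,0,0]],[[2,30,0],[0,0,0]],[[3,40,0],[0,0,0]],[[4,50,0],[0,0,0]],[[5,60,0],[0,0,0]],[[6,70,0],[0,0,0]],[[7,80,0],[0,0,0]],[[8,90,0],[0,0,0]],[[9,97,0],[0,0,0]],[[9,97,0],[0,0,0]]]'
python3 look.py b6 scene 340 150 140 110 5; python3 look.py b7 top 180 150 120 90 6
```

```text
time_s: 6.2
tcp_pos: [0.5164, 0.1546, 0.0275]
tcp_rot: [[0.087, 0.996, 0.002], [0.996, -0.087, -0.001], [-0.001, 0.002, -1.0]]
force: [-1.2, 0.6, 0.7]
gripper_width: 0.598
6.25 [0.5162 0.1538 0.0275] [0.97   0.9033 0.294 ] 0.6009122978765694
6.3 [0.5161 0.1533 0.0275] [ 0.0223 -0.3546 -0.3054] 0.598912796938895
```

View pics/b6.png

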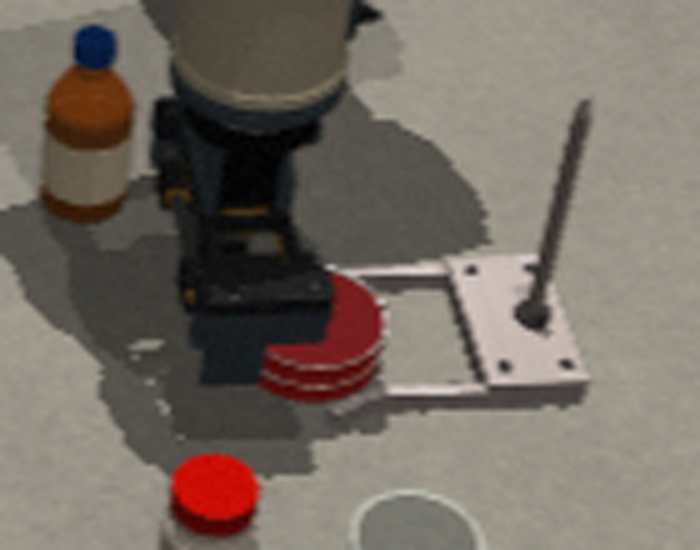

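View pics/b7.png

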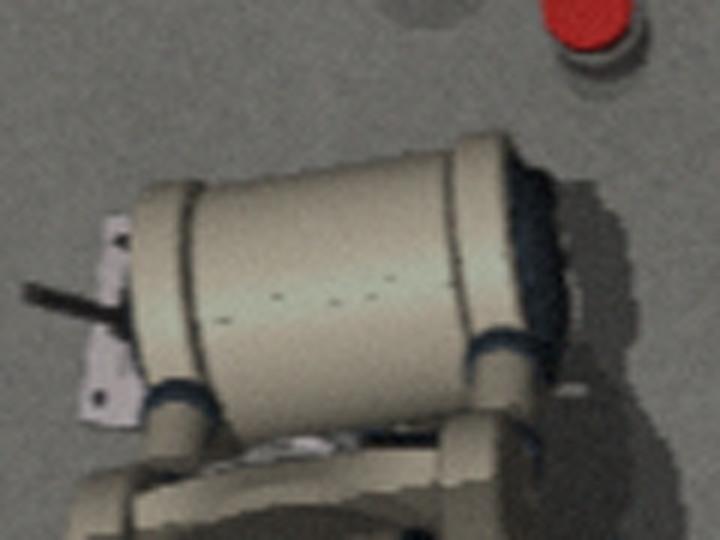

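```bash
python3 -m crank '[[[0,6,0],[0,0,0]],[[0,12,0],[0,0,0]],[[1,18,0],[0,0,0]],[[1,24,0],[0,0,0]],[[2,30,0],[0,0,0]],[[2,36,0],[0,0,0]]]'
python3 -m crank '[[[0,3,0],[0,0,0]],[[1,6,0],[0,0,0]],[[1,9,0],[0,0,0]],[[1,11,0],[0,0,0]]]'
python3 look.py b8 scene 340 150 140 110 5
```

```text
time_s: 6.8
tcp_pos: [0.5182, 0.19, 0.0275]
tcp_rot: [[0.088, 0.996, 0.001], [0.996, -0.088, -0.001], [-0.001, 0.001, -1.0]]
force: [0.2, -0.6, -0.6]
gripper_width: 0.597
time_s: 7.13
tcp_pos: [0.5193, 0.2013, 0.0275]
tcp_rot: [[0.088, 0.996, 0.001], [0.996, -0.088, -0.001], [-0.001, 0.001, -1.0]]
force: [-1.0, -1.5, -0.2]
gripper_width: 0.598
7.1833 [0.5193 0.2015 0.0275] [ 0.0961  0.3846 -0.2899] 0.5993551305984878
```

View pics/b8.png

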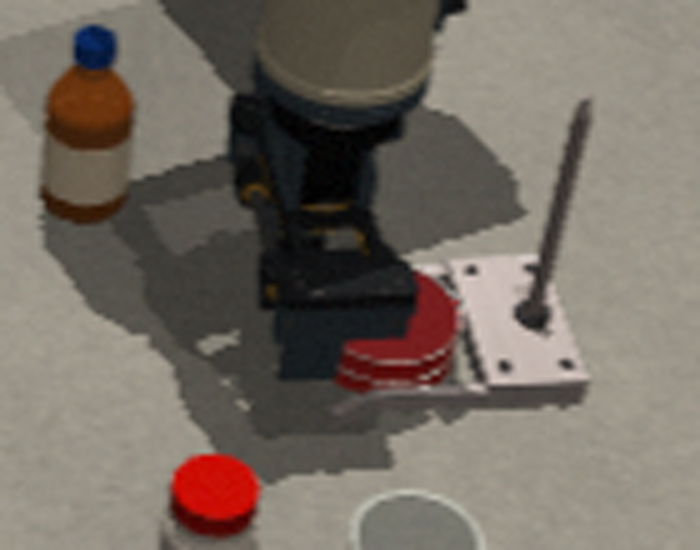

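```bash
python3 -m crank '[[[0,1,0],[0,0,0]],[[0,2,0],[0,0,0]],[[0,3,0],[0,0,0]],[[0,4,0],[0,0,0]]]'
python3 -m crank '[[[0,1,0],[0,0,0]],[[0,2,0],[0,0,0]]]'
python3 -m crank '[[[0,1,0],[0,0,0]],[[0,2,0],[0,0,0]]]'
python3 look.py b9 scene 340 150 140 110 5
```

```text
time_s: 7.52
tcp_pos: [0.5193, 0.2054, 0.0275]
tcp_rot: [[0.088, 0.996, 0.001], [0.996, -0.088, -0.001], [-0.001, 0.001, -1.0]]
force: [-0.5, -1.1, -0.0]
gripper_width: 0.599
time_s: 7.68
tcp_pos: [0.5193, 0.2075, 0.0275]
tcp_rot: [[0.088, 0.996, 0.001], [0.996, -0.088, -0.001], [-0.001, 0.001, -1.0]]
force: [0.3, -2.1, -0.3]
gripper_width: 0.598
time_s: 7.85
tcp_pos: [0.519, 0.2084, 0.0274]
tcp_rot: [[0.087, 0.996, 0.001], [0.996, -0.087, -0.003], [-0.003, 0.001, -1.0]]
force: [2.1, -22.2, 4.0]
gripper_width: 0.597
7.9 [0.519  0.2082 0.0274] [  1.5435 -16.4333   3.1133] 0.6033970427750446
```

View pics/b9.png

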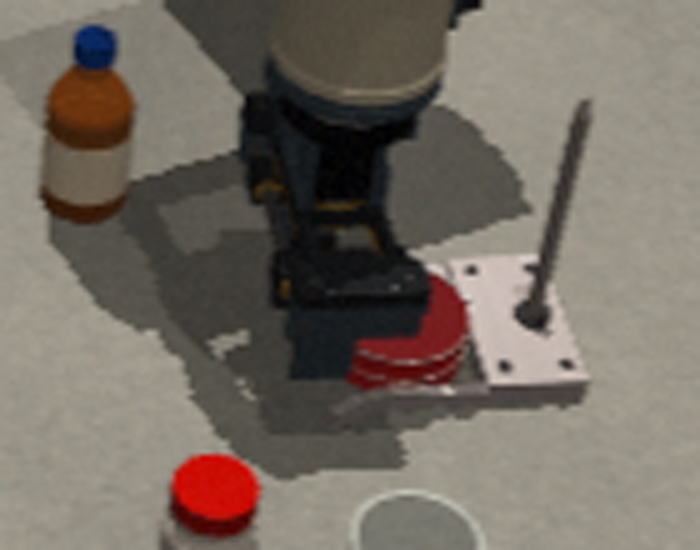

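```bash
python3 -m crank '[[[0,-3,0],[0,0,0]],[[-1,-12,0],[0,0,0]],[[-2,-26,0],[0,0,0]],[[-3,-40,5],[0,0,0]],[[-3,-42,40],[0,0,0]],[[-3,-42,80],[0,0,0]],[[-3,-60,120],[0,0,0]],[[-3,-100,150],[0,0,0]],[[-3,-140,150],[0,0,0]],[[0,-180,150],[0,0,-0.1]],[[0,-220,150],[0,0,-0.2]],[[0,-260,150],[0,0,-0.3]],[[0,-300,150],[0,0,-0.4]],[[10,-340,150],[0,0,-0.5]],[[15,-380,150],[0,0,-0.6]],[[20,-420,150],[0,0,-0.7]],[[25,-460,150],[0,0,-0.8]],[[28,-500,150],[0,0,-0.86]],[[28,-540,150],[0,0,-0.86]],[[29,-567,150],[0,0,-0.86]]]'
python3 look.py d1 top 175 150 100 80 8;python3 look.py d2 scene 370 150 100 80 7
```

```text
time_s: 9.57
tcp_pos: [0.5463, -0.3633, 0.1777]
tcp_rot: [[0.814, 0.581, -0.002], [0.581, -0.814, -0.003], [-0.004, 0.002, -1.0]]
force: [-0.3, -0.1, -1.4]
gripper_width: 0.603
9.6167 [ 0.5464 -0.367   0.1776] [-3.1563 -4.7091  0.1231] 0.6005967381065527
9.6667 [ 0.5465 -0.3641  0.1774] [ 0.2312  0.5737 -0.9395] 0.6034277741288078
```

View pics/d1.png

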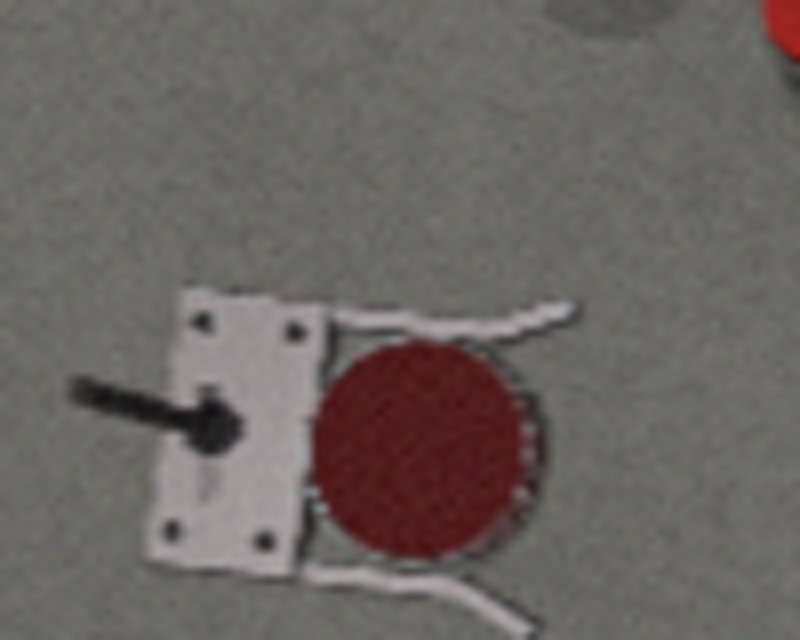

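View pics/d2.png

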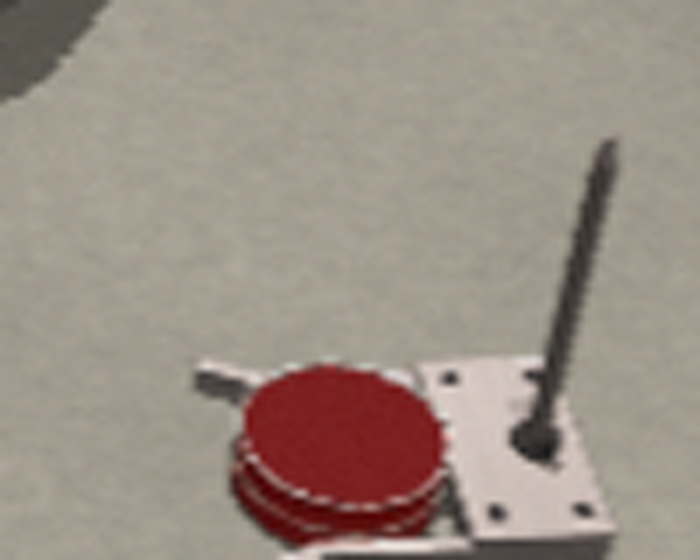

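View pics/d1_full.png

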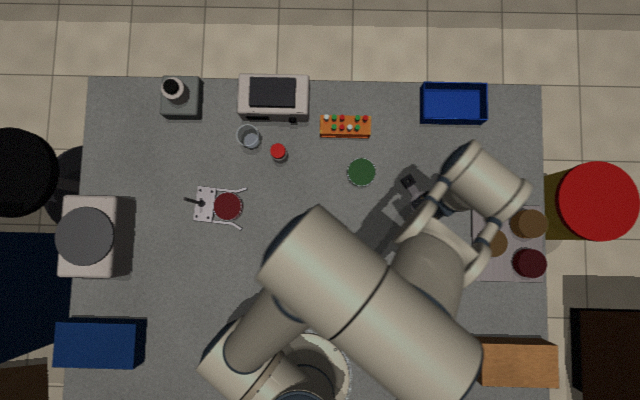

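```bash
python3 - <<'E'
from h import *
np.set_printoptions(precision=4,suppress=True)
print(back("top",un((421,449),8,175,150),.032), back("top",un((420,449),8,175,150),.030))
print(back("scene",un((345,436),7,370,150),.032))
E
python3 look.py e1 scene 150 150 140 110 5
```

```text
[0.523  0.2561 0.032 ] [0.5231 0.257  0.03  ]
[0.5278 0.2584 0.032 ]
9.7167 [ 0.5465 -0.3616  0.1773] [-0.2917  0.2854  0.2282] 0.5993482380866021
```

View pics/e1.png

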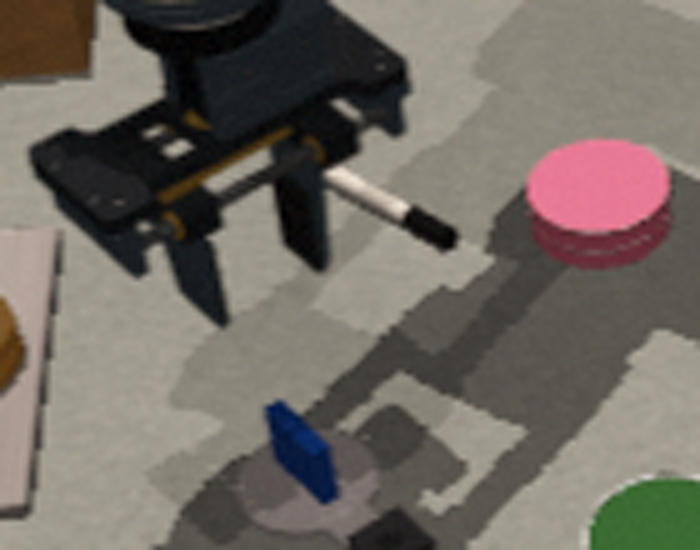

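```bash
python3 -m crank '[[[1,3,-40],[0,0,0]],[[1,3,-80],[0,0,0]],[[1,3,-110],[0,0,0]],[[1,3,-130],[0,0,0]],[[1,3,-142],[0,0,0]],[[1,3,-147],[0,0,0]],[[1,3,-147],[0,0,0]]]'
python3 look.py e2 scene 150 150 140 110 5
```

```text
time_s: 10.3
tcp_pos: [0.5471, -0.3582, 0.03]
tcp_rot: [[0.814, 0.581, -0.003], [0.581, -0.814, -0.002], [-0.004, -0.0, -1.0]]
force: [-1.2, -0.4, -0.5]
gripper_width: 0.605
10.35 [ 0.5476 -0.3586  0.0311] [-0.011  -0.0184  0.0435] 0.6009088759463092
```

View pics/e2.png

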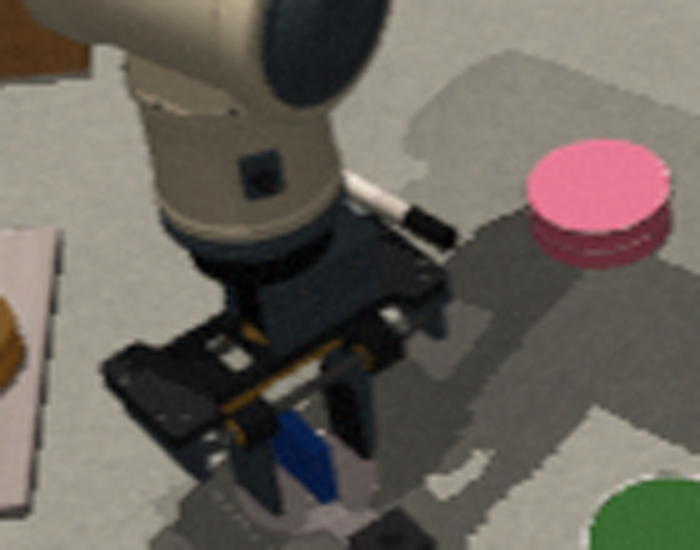

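```bash
python3 -m crank '[[[0,0,0],[0,0,0]],[[0,0,0],[0,0,0]],[[0,0,0],[0,0,0]],[[0,0,0],[0,0,0]],[[0,0,0],[0,0,0]],[[0,0,0],[0,0,0]],[[0,0,0],[0,0,0]],[[0,0,0],[0,0,0]],[[0,0,0],[0,0,0]],[[0,0,0],[0,0,0]]]' 0
python3 -m crank '[[[0,0,10],[0,0,0]],[[0,0,30],[0,0,0]],[[0,0,60],[0,0,0]],[[0,0,100],[0,0,0]],[[0,0,140],[0,0,0]],[[0,0,180],[0,0,0]],[[0,0,220],[0,0,0]],[[0,0,230],[0,0,0]],[[0,0,230],[0,0,0]]]'
python3 look.py e3 scene 130 100 160 120 5
```

```text
time_s: 11.18
tcp_pos: [0.5477, -0.3587, 0.0312]
tcp_rot: [[0.814, 0.581, -0.002], [0.581, -0.814, -0.003], [-0.003, 0.002, -1.0]]
force: [0.0, -0.1, 3.6]
gripper_width: 0.129
time_s: 11.93
tcp_pos: [0.5488, -0.3595, 0.2654]
tcp_rot: [[0.814, 0.581, 0.003], [0.581, -0.814, -0.007], [-0.001, 0.008, -1.0]]
force: [-0.0, -0.1, -2.6]
gripper_width: 0.13
11.9833 [ 0.5479 -0.3588  0.2623] [ 0.3415 -0.491  -3.3989] 0.13176761797333206
```

View pics/e3.png

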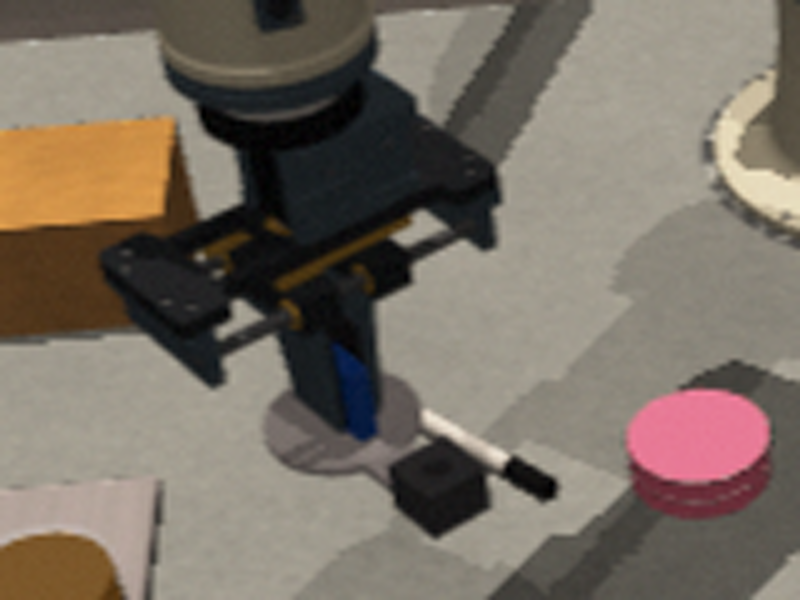

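```bash
python3 -m crank '[[[-2,25,0],[0,0,0.05]],[[-4,60,0],[0,0,0.1]],[[-6,98,0],[0,0,0.16]],[[-8,136,0],[0,0,0.22]],[[-10,174,0],[0,0,0.28]],[[-12,212,0],[0,0,0.34]],[[-14,250,0],[0,0,0.4]],[[-16,288,0],[0,0,0.46]],[[-17,326,0],[0,0,0.52]],[[-18,364,0],[0,0,0.58]],[[-19,402,0],[0,0,0.64]],[[-20,440,0],[0,0,0.7]],[[-21,478,0],[0,0,0.76]],[[-22,516,0],[0,0,0.81]],[[-23,550,0],[0,0,0.86]],[[-24,580,0],[0,0,0.86]],[[-24,605,0],[0,0,0.86]],[[-24,617,0],[0,0,0.86]],[[-24,618,0],[0,0,0.86]],[[-24,618,0],[0,0,0.86]]]'
python3 look.py f1 scene 370 100 120 100 6;python3 look.py f2 top 150 150 120 90 6
```

```text
time_s: 13.65
tcp_pos: [0.5231, 0.2589, 0.2607]
tcp_rot: [[0.09, 0.996, 0.001], [0.996, -0.09, -0.004], [-0.004, 0.001, -1.0]]
force: [-0.2, -0.4, -1.9]
gripper_width: 0.133
13.7 [0.5234 0.2583 0.2611] [-0.6431 -0.4745 -2.495 ] 0.1329861783643123
13.75 [0.5236 0.2579 0.2615] [ 0.339  -0.7825 -2.2032] 0.1272757444982355
```

View pics/f1.png

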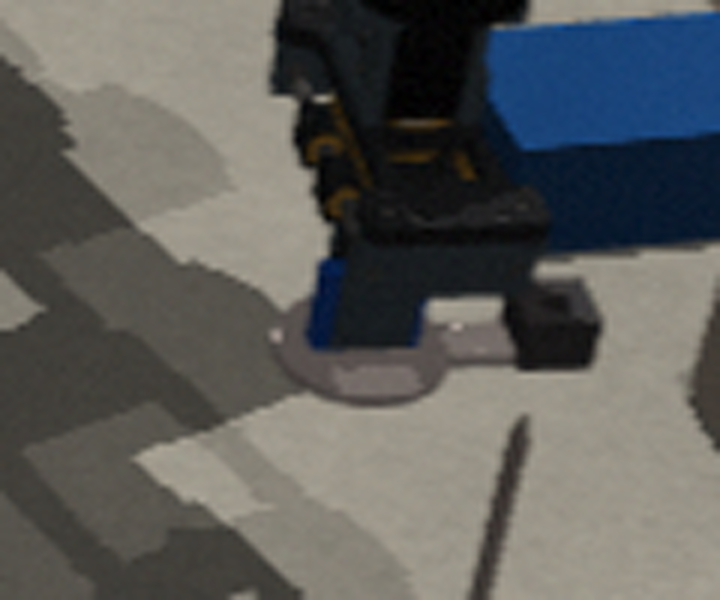

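View pics/f2.png

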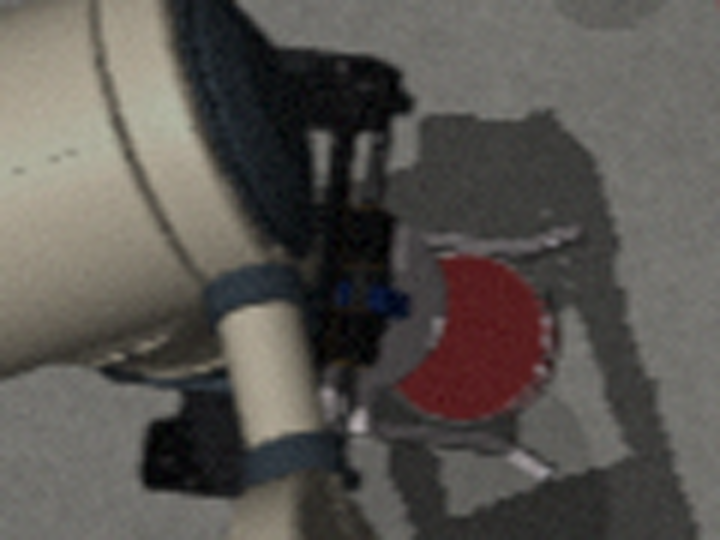

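Run:
```python
import cv2,numpy as np
im=cv2.imread("pics/f1_full.png")
c=im[130:210,410:480].astype(float);c=255*(np.clip(c/255*1.6,0,1))**.6
cv2.imwrite("pics/f1z.png",cv2.resize(c.astype(np.uint8),None,fx=7,fy=7,interpolation=cv2.INTER_CUBIC))
```

```text
(no output)
```

View pics/f1z.png

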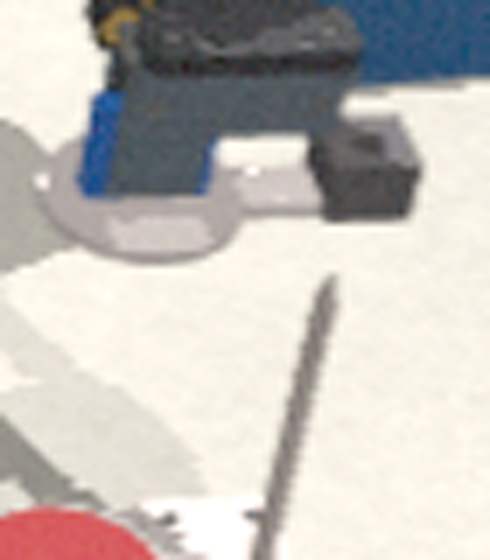

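```bash
cat > m3.py <<'E'
from h import *
np.set_printoptions(precision=3,suppress=True)
Z=lambda p:np.array(un(p,7,410,130))
o=[((370,143),(.085,0,.026)),((421,165),(.102,-.017,.026)),((325,172),(.068,-.017,.026)),((325,219),(.068,-.017,0)),((410,218),(.102,-.017,0)),((405,117),(.102,.017,.026))]
zb=.2613-.031
q,r=fit([("scene",Z(p),(l[0],l[1],l[2]+zb)) for p,l in o],[.52,.26,1.48]);print("plate fin",q,"hub",q[:2]+.085*np.array([np.cos(q[2]),np.sin(q[2])]));print(r)
print("bore top",back("scene",Z((370,143)),zb+.026))
for p in((332,275),(333,278)): print("tip",back("scene",Z(p),.19))
E
python3 m3.py
```

```text
plate fin [0.519 0.26  1.411] hub [0.533 0.344]
[[-0.148 -0.327]
 [ 0.294  0.413]
 [ 1.203 -0.701]
 [-0.689  0.303]
 [-0.195  0.56 ]
 [-0.162 -0.313]]
bore top [0.534 0.344 0.256]
tip [0.532 0.343 0.19 ]
tip [0.534 0.343 0.19 ]
```

```bash
python3 -m crank '[[[0,0,-12],[0,0,0]],[[0,0,-24],[0,0,0]],[[0,0,-34],[0,0,0]],[[0,0,-34],[0,0,0]]]'
python3 look.py g1 scene 370 100 120 100 6
python3 - <<'E'
import cv2,numpy as np
im=cv2.imread("pics/g1_full.png")
c=im[140:210,410:480].astype(float);c=255*(np.clip(c/255*1.6,0,1))**.6
cv2.imwrite("pics/g1z.png",cv2.resize(c.astype(np.uint8),None,fx=8,fy=8,interpolation=cv2.INTER_CUBIC))
E
```

```text
time_s: 14.08
tcp_pos: [0.5227, 0.2565, 0.2254]
tcp_rot: [[0.093, 0.996, -0.001], [0.996, -0.093, -0.005], [-0.005, -0.001, -1.0]]
force: [-0.8, 0.8, -3.4]
gripper_width: 0.13
14.1333 [0.5231 0.2569 0.2265] [-0.0135  0.2596 -1.4022] 0.12952157328585706
```

View pics/g1z.png

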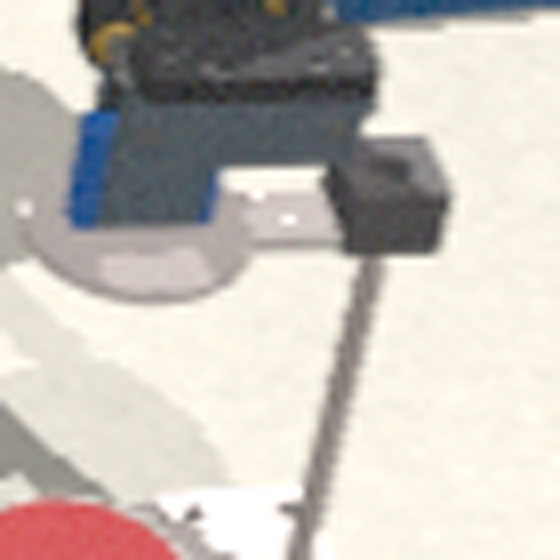

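```bash
python3 -m crank '[[[0,1,0],[0,0,0]],[[0,1,-4],[0,0,0]],[[0,1,-8],[0,0,0]],[[0,1,-8],[0,0,0]]]'
python3 -c "
from station import *
s=get_state();print(s['tcp_pos'],s['force'],s['torque'])"
```

```text
time_s: 14.47
tcp_pos: [0.5229, 0.2578, 0.218]
tcp_rot: [[0.092, 0.996, -0.001], [0.996, -0.092, -0.005], [-0.005, -0.0, -1.0]]
force: [-0.6, -1.3, -2.6]
gripper_width: 0.13
[0.52290862 0.25779878 0.2179729 ] [-0.58409115 -1.25942373 -2.5829337 ] [-0.05770757 -0.05820269 -0.05914655]
```

```bash
python3 -m crank '[[[0,0,-3],[0,0,0]],[[0,0,-6],[0,0,0]],[[0,0,-8],[0,0,0]],[[0,0,-8],[0,0,0]]]'
python3 look.py g2 scene 405 130 80 70 8;python3 -c "
from station import *
s=get_state();print(s['tcp_pos'],s['force'],s['torque'],s['tcp_rot'])"
```

```text
time_s: 14.8
tcp_pos: [0.5227, 0.2578, 0.2095]
tcp_rot: [[0.092, 0.996, -0.002], [0.996, -0.092, -0.005], [-0.005, -0.001, -1.0]]
force: [0.0, 0.2, -1.9]
gripper_width: 0.132
14.85 [0.5228 0.2578 0.2097] [ 0.7335  0.1484 -2.5844] 0.12752072272970283
[0.52278398 0.25776711 0.20973012] [ 0.73350632  0.14844752 -2.58437862] [-0.09141505 -0.11104795  0.03555177] [[ 9.23010614e-02  9.95730370e-01 -1.24293890e-03]
 [ 9.95717866e-01 -9.23062053e-02 -5.04937220e-03]
 [-5.14254422e-03 -7.71554051e-04 -9.99986479e-01]]
```

View pics/g2.png

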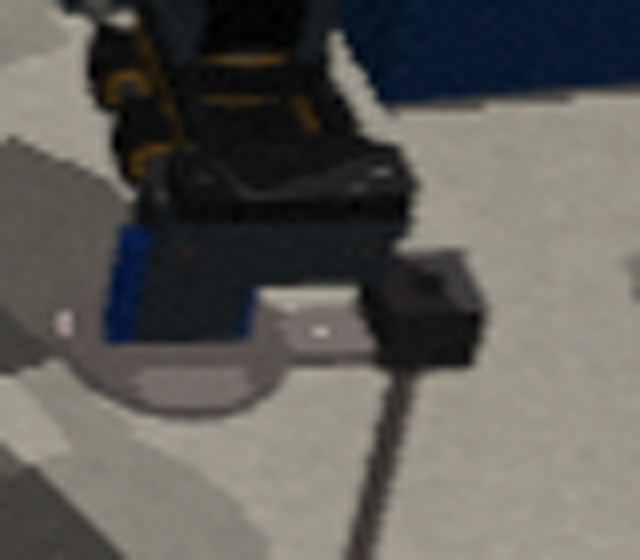

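```bash
python3 -m crank '[[[0,0,-3],[0,0,0]],[[0,0,-6],[0,0,0]],[[0,0,-9],[0,0,0]],[[0,0,-12],[0,0,0]],[[0,0,-12],[0,0,0]],[[0,0,-12],[0,0,0]]]'
cat > st.py <<'E'
from station import *
import numpy as np
np.set_printoptions(precision=4,suppress=True)
s=get_state();print(s['tcp_pos'],s['force'],s['torque'],s['gripper_width'])
E
python3 st.py
```

```text
time_s: 15.35
tcp_pos: [0.5227, 0.2578, 0.1975]
tcp_rot: [[0.092, 0.996, -0.002], [0.996, -0.092, -0.005], [-0.005, -0.001, -1.0]]
force: [-0.4, -0.4, -2.6]
gripper_width: 0.136
[0.5227 0.2578 0.1975] [-0.3793 -0.4296 -2.5819] [-0.0726 -0.0728 -0.0316] 0.1363813848958609
```

```bash
python3 -m crank '[[[0,0,-3],[0,0,0]],[[0,0,-6],[0,0,0]],[[0,0,-9],[0,0,0]],[[0,0,-12],[0,0,0]],[[0,0,-12],[0,0,0]],[[0,0,-12],[0,0,0]]]'; python3 look.py g3 scene 405 130 80 70 8; python3 st.py
```

```text
time_s: 15.85
tcp_pos: [0.5226, 0.2577, 0.1853]
tcp_rot: [[0.092, 0.996, -0.002], [0.996, -0.092, -0.005], [-0.006, -0.002, -1.0]]
force: [-0.4, -0.2, -1.3]
gripper_width: 0.136
15.9 [0.5227 0.2578 0.1855] [ 0.0909  0.5326 -1.759 ] 0.13157256783804183
[0.5227 0.2578 0.1855] [ 0.0909  0.5326 -1.759 ] [-0.1113 -0.0884  0.0455] 0.13157256783804183
```

View pics/g3.png

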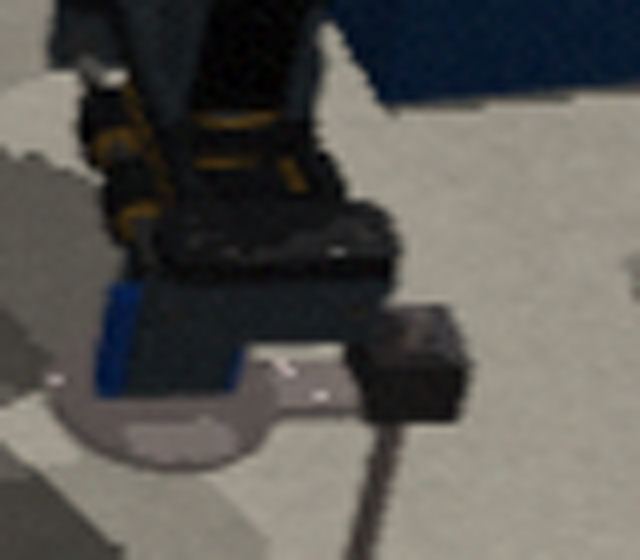

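```bash
python3 -m crank '[[[0,0,-5],[0,0,0]],[[0,0,-10],[0,0,0]],[[0,0,-15],[0,0,0]],[[0,0,-20],[0,0,0]],[[0,0,-25],[0,0,0]],[[0,0,-30],[0,0,0]],[[0,0,-35],[0,0,0]],[[0,0,-40],[0,0,0]],[[0,0,-40],[0,0,0]],[[0,0,-40],[0,0,0]]]'; python3 look.py g4 scene 385 130 100 80 7; python3 st.py
```

```text
time_s: 16.73
tcp_pos: [0.5225, 0.2577, 0.1452]
tcp_rot: [[0.092, 0.996, -0.002], [0.996, -0.092, -0.005], [-0.006, -0.002, -1.0]]
force: [0.3, -0.2, -2.5]
gripper_width: 0.128
16.7833 [0.5227 0.2578 0.1455] [ 0.0292 -0.9325 -2.3344] 0.12997436960951395
[0.5227 0.2578 0.1455] [ 0.0292 -0.9325 -2.3344] [-0.1011 -0.0819  0.044 ] 0.12997436960951395
```

View pics/g4.png

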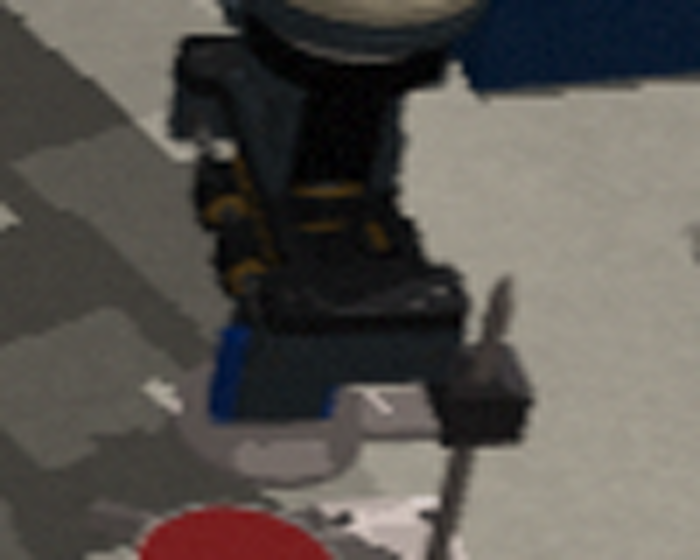

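Threaded: the rod tip shows above the hub at about (505,285) in the crop, with no side force. Lowering on.

```bash
python3 -m crank '[[[0,0,-5],[0,0,0]],[[0,0,-10],[0,0,0]],[[0,0,-15],[0,0,0]],[[0,0,-20],[0,0,0]],[[0,0,-25],[0,0,0]],[[0,0,-30],[0,0,0]],[[0,0,-35],[0,0,0]],[[0,0,-40],[0,0,0]],[[0,0,-45],[0,0,0]],[[0,0,-50],[0,0,0]],[[0,0,-55],[0,0,0]],[[0,0,-60],[0,0,0]],[[0,0,-65],[0,0,0]],[[0,0,-69],[0,0,0]],[[0,0,-72],[0,0,0]],[[0,0,-74],[0,0,0]],[[0,0,-74],[0,0,0]],[[0,0,-74],[0,0,0]]]'; python3 look.py g5 scene 385 130 100 80 7; python3 st.py
```

```text
time_s: 18.28
tcp_pos: [0.5228, 0.2578, 0.0715]
tcp_rot: [[0.092, 0.996, -0.002], [0.996, -0.092, -0.005], [-0.005, -0.001, -1.0]]
force: [0.2, 0.5, -2.9]
gripper_width: 0.129
18.3333 [0.5228 0.2578 0.0717] [ 0.6522 -0.2027 -1.2988] 0.12997579935925974
[0.5228 0.2578 0.0717] [ 0.6522 -0.2027 -1.2988] [-0.0228 -0.0735  0.0551] 0.12997579935925974
```

View pics/g5.png

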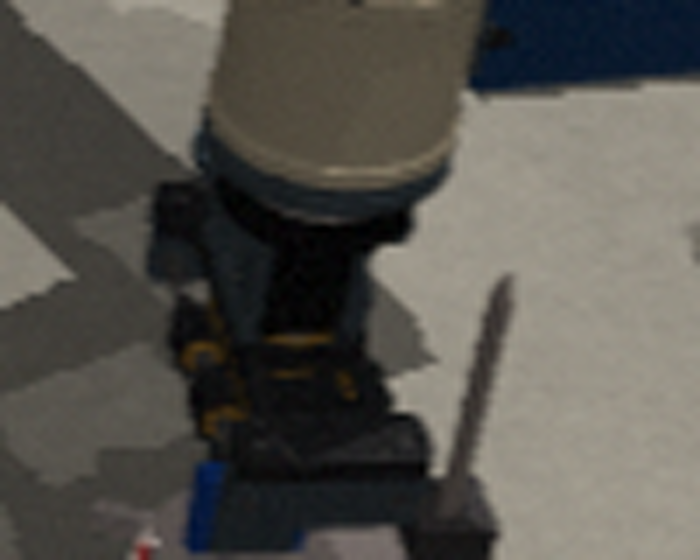

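```bash
python3 -m crank '[[[0,0,-1],[0,0,0]],[[0,0,-2],[0,0,0]],[[0,0,-3],[0,0,0]],[[0,0,-4],[0,0,0]],[[0,0,-5],[0,0,0]],[[0,0,-6],[0,0,0]],[[0,0,-6],[0,0,0]]]'; python3 st.py
```

```text
time_s: 18.92
tcp_pos: [0.5228, 0.2578, 0.0654]
tcp_rot: [[0.092, 0.996, -0.002], [0.996, -0.092, -0.005], [-0.005, -0.001, -1.0]]
force: [0.4, -0.3, -2.5]
gripper_width: 0.128
[0.5228 0.2578 0.0654] [ 0.4129 -0.3376 -2.5128] [-0.0716 -0.1005  0.0306] 0.12805919959974946
```

```bash
python3 -m crank '[[[0,0,-0.5],[0,0,0]],[[0,0,-1],[0,0,0]],[[0,0,-1],[0,0,0]]]'; python3 st.py
```

```text
time_s: 19.17
tcp_pos: [0.5227, 0.2578, 0.0643]
tcp_rot: [[0.092, 0.996, -0.002], [0.996, -0.092, -0.005], [-0.005, -0.001, -1.0]]
force: [0.7, -0.2, -2.3]
gripper_width: 0.135
[0.5227 0.2578 0.0643] [ 0.7482 -0.2063 -2.2532] [-0.0527 -0.0908  0.0118] 0.13469300718289964
```

```bash
python3 -m crank '[[[0,0,-0.4],[0,0,0]],[[0,0,-0.7],[0,0,0]],[[0,0,-0.7],[0,0,0]]]'; python3 -m crank '[[[0,0,-0.4],[0,0,0]],[[0,0,-0.7],[0,0,0]],[[0,0,-0.7],[0,0,0]]]'
```

```text
time_s: 19.42
tcp_pos: [0.5227, 0.2577, 0.0636]
tcp_rot: [[0.092, 0.996, -0.002], [0.996, -0.092, -0.005], [-0.006, -0.001, -1.0]]
force: [0.1, 0.3, -1.8]
gripper_width: 0.13
time_s: 19.67
tcp_pos: [0.5227, 0.2578, 0.0632]
tcp_rot: [[0.092, 0.996, -0.002], [0.996, -0.092, -0.005], [-0.005, -0.001, -1.0]]
force: [-1.9, -0.9, 6.0]
gripper_width: 0.127
```

```bash
python3 -m crank '[[[0,0,0.3],[0,0,0]],[[0,0,0.3],[0,0,0]],[[0,0,0.3],[0,0,0]],[[0,0,0.3],[0,0,0]],[[0,0,0.3],[0,0,0]],[[0,0,0.3],[0,0,0]],[[0,0,0.3],[0,0,0]],[[0,0,0.3],[0,0,0]]]' 0.5
python3 look.py i1 scene 360 150 120 90 6
```

```text
time_s: 20.33
tcp_pos: [0.5227, 0.2578, 0.0635]
tcp_rot: [[0.092, 0.996, -0.002], [0.996, -0.092, -0.005], [-0.005, -0.001, -1.0]]
force: [0.1, -0.0, -0.6]
gripper_width: 0.497
20.3833 [0.5227 0.2578 0.0636] [-0.3913 -0.5963 -0.5591] 0.5004880388927144
```

View pics/i1.png

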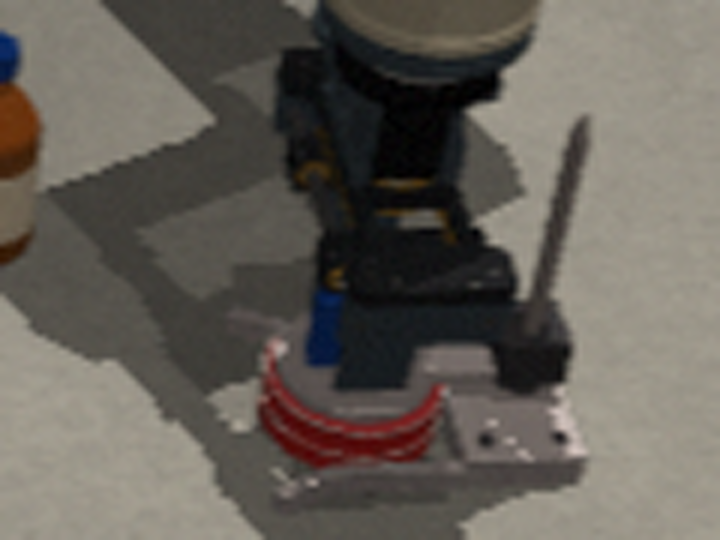

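```bash
python3 -m crank '[[[0,0,5],[0,0,0]],[[0,0,15],[0,0,0]],[[0,0,35],[0,0,0]],[[0,0,65],[0,0,0]],[[0,0,100],[0,0,0]],[[0,0,140],[0,0,0]],[[0,0,170],[0,0,0]],[[-10,-40,180],[0,0,0]],[[-20,-80,180],[0,0,0]],[[-30,-120,180],[0,0,0]],[[-40,-160,180],[0,0,0]],[[-50,-200,180],[0,0,0]],[[-50,-240,180],[0,0,0]],[[-50,-280,180],[0,0,0]],[[-50,-300,180],[0,0,0]],[[-50,-300,180],[0,0,0]],[[-50,-300,180],[0,0,0]]]'
python3 look.py j1 scene 360 150 120 90 6;python3 look.py j2 top 165 150 100 75 7
python3 look.py j3 scene 0 0 640 400 1
```

```text
time_s: 21.8
tcp_pos: [0.4727, -0.0432, 0.2443]
tcp_rot: [[0.095, 0.996, -0.001], [0.995, -0.095, -0.005], [-0.005, -0.0, -1.0]]
force: [-0.6, 0.4, -0.1]
gripper_width: 0.502
21.85 [ 0.4726 -0.0422  0.2442] [0.4934 0.0804 0.0327] 0.4987201634554547
21.9 [ 0.4727 -0.0417  0.244 ] [ 0.2475 -0.3434  0.5227] 0.49963225175431264
21.95 [ 0.4727 -0.0414  0.2439] [ 0.6986 -0.9938 -0.2705] 0.49762020499070864
```

View pics/j1.png

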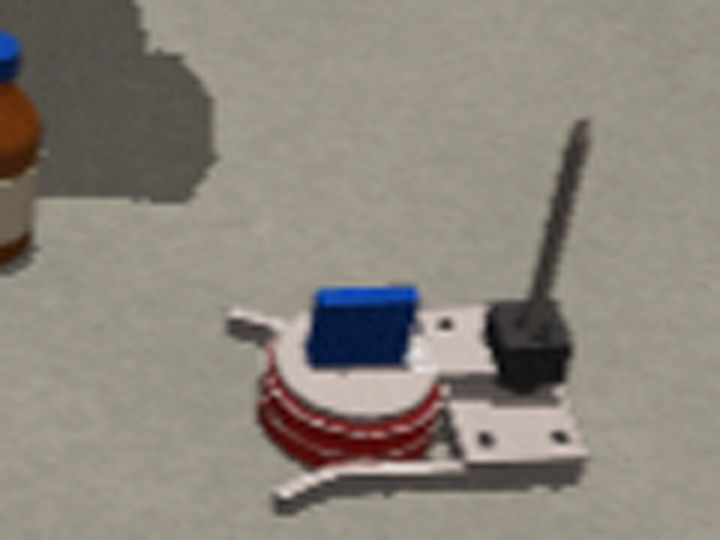

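View pics/j2.png

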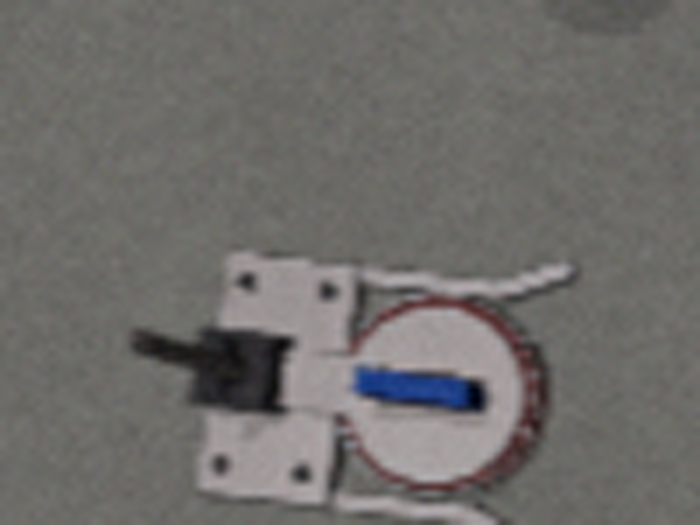

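View pics/j3.png

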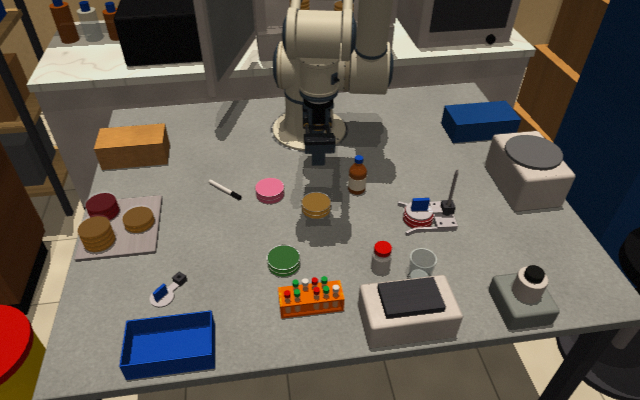

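```bash
python3 -c "
from station import *
print(job_done())"
```

```text
the job is handed in; nothing more can be done
None
```

The job is done and handed in at about 22 s of the 72 s allowed; no verdict was reported.

- **Red stack:** I slid it with the half-open fingers, between the amber and green stacks, through the mouth and against the stop. The push force rose to about 22 N at the stop.
- **Plate:** I picked up the larger plate by its fin and threaded it on the rod with no noticeable side force. It touched down with about 8.5 N on the stack, and I let go.

**Last checks:** Both cameras show:
- the stack against the stop between the rails
- the disc flat and concentric on it
- the rod through the hub
- by eye, the other items where they were
- the arm well clear

The scene camera read positions about 4 mm larger in x than the top camera. I measured the plate against the rod in the scene view alone, and did not measure the final plate pose beyond these pictures and the touchdown height.

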